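Set out the tea set on the stall's display blocks

ROBOT

A 6-joint arm with a two-finger parallel gripper is mounted at the origin on the work surface. World frame = base frame: x ahead of the robot, y to its left, z up, the work surface at z = 0. Lengths are in m, angles in rad, forces in N, time in s.
With the tool pointing down it reaches from about 0.3 to 0.775 m from the base axis. Payload 14.6 kg.
Tool frame: the origin (TCP) lies at the very end of the fingers, on their centre line; the grasp point (between the pads) lies 19 mm behind it; z points along the fingers, y is the line along which they close (so a half turn about z gives the same grasp; the last joint's range is limited). The gripper opens to 94 mm and grips with 3 to 60 N. Pads are 16 mm wide; open, the fingers measure 119 mm over their backs; the gripper's body (75 mm by 177 mm) begins 78 mm behind the grasp point.
Start: joints at [1.175, 0.3, 1.521, -0, 1.321, -0.067], TCP at [0.178, 0.521, 0.205] pointing down, gripper open.
Joint ranges: [-3.03, 3.03], [-0.79, 2.21], [0.23, 2.52], [-1.04, 4.18], [0, 3.07], [-2.55, 2.55]. Speed limits (rad/s): [2.22, 2.22, 2.57, 3.14, 3.14, 3.14].

INTERFACE

Orientations are given as [roll, pitch, yaw] about the fixed x, y, z axes, in that order (R = Rz(yaw) Ry(pitch) Rx(roll)).
In Python, from station import ctrl gives the robot as it stands.
- The arm moves only by the shell command python3 -m pendant 'ROWS' [OPENING] [FORCE]. ROWS is JSON, a list of rows, each a list of 2 entries, a list of its own where there are three numbers: the shift along the world's x, y, z in cm, then the turn about the world's z in rad. A call has 1 to 20 rows; each row shifts and turns the commanded pose from where the row before left it; what a row does not reach is not made up. A row lasts 1/12 s, in which the tool goes at most 41.7 mm and 7.16 degrees, less where a joint would pass 70% of its speed; a pose out of reach is approached as far as the arm can. A call is refused whole if a number of a shift passes 4.17 or a number of a turn 0.125, either way. A call with a gripper value outside its range is refused whole. OPENING is the opening, from 0 (shut) to 1 (fully open), set as the call begins (- or left out, the last holds). The fingers move at their own pace and stop on an object; FORCE is the grip in N (left out, the last holds). Time passes only in rows, so rows that do not move let the fingers close. It gives the time, the measured TCP pose, the force, the opening and the grip force at its end, in the units of the state.
- ctrl.get_obs(): the state, without advancing time (a new reading comes with each control period).
- ctrl.camera(name): name is "side" or "top"; returns a dict with "color" (384x512x3 uint8, red, green, blue), "intrinsics" (3x3 intrinsics, pixels), "camera_from_world" (4x4, takes a point from world to camera coordinates). Camera axes: x right, y down, z forward; pixel columns grow to the right and rows downward; lengths in m; the calibration is good to about 2 mm. A picture is of the moment at which its call begins. There is no depth.
- ctrl.hand_in(): hands the job in; it is judged then, once.
The state is a dict: "time_s": time; "qpos": joint angles; "joint_vel": joint speeds; "tau": joint torques, N m; "ee_pos": TCP position; "eef_rot": TCP orientation; "force": force on the tool from outside, world axes, zero at the start; "moment": the same for the moment, N m; "grip_width": finger opening in m; "grip_force": force on a finger pad.
Only numpy, scipy, OpenCV 4.12 (cv2) and the standard library are available. Lean on these libraries where they do the work, as an engineer would, in place of code of your own. Each camera call takes 0.05 s, during which the arm holds its last target. There are 200 camera calls.

TASK

Set the tea set out for show on the two wooden display blocks. On the higher, square block build it from the bottom up: first the round carved stand in the middle, then the teapot in the recess of the stand, and only then its lid, properly seated in the mouth; on the lower, oblong block put the oblong saucer in the middle, lengthwise along the block, with the cup standing in its recess. Pot, lid and cup are fragile, so set them down gently without dropping them, and leave the clay doll, the paint jar and the tea caddy where they are.

Things in the scene. Friction and masses are not known exactly. Their poses are not given: they have to be found in the camera images.
- block_high: Higher display block, fixed: a plain wooden block, square 110 x 110 mm, 45 mm high. Origin: centre of its underside (on the table); z up, x and y along its sides.
- block_low: Lower display block, fixed: a plain wooden block, oblong, 100 mm (its x) by 140 mm (its y), 20 mm high. Origin: centre of its underside (on the table); z up.
- stand: Loose round carved dark-wood teapot stand, 66 mm across, 26 mm high: a plain round top plate (z 17 to 26 mm, vertical outside, grip it there) on legs that lie within its width. Recess in the top 56 mm across, 4 mm deep (floor at z = 22 mm). Origin: centre of the underside, z up; any yaw is alike. About 80 g.
- pot: Loose small clay teapot, lidless, mouth up: round body 65 mm wide (vertical from z 20 to 30 mm), 48 mm high, foot 42 mm across, mouth 36 mm inside, rim 44 mm across. Spout along +x (tip 60 mm from the axis, 50 mm high), loop handle along -x (57 mm): grip the body across y. Origin: centre of the underside, z up. About 150 g. Seated, its origin is 22 mm above the stand's.
- lid: Loose round clay lid of the teapot, right way up: flange 47 mm across, underside at z = 7 mm, domed up to z = 18 mm; below it a plug 31 mm across tapering to 23 mm; on top a knob 17 mm across, z 18 to 34 mm, to grip above the dome. Origin: centre of the plug's underside, z up; any yaw is alike. About 35 g. Seated, its origin is 41 mm above the pot's.
- saucer: Loose oblong wooden cup saucer, 56 mm (its x) by 100 mm (its y), 12 mm thick, with a round recess in the middle of its top 42 mm across and 4 mm deep (floor at z = 8 mm). Origin: centre of its underside, z up; half a turn is alike. Weighs about 50 g.
- cup: Loose small pale-glazed tea cup without handle, open up, 54 mm across at the rim and nearly straight-sided down to z = 13 mm, 42 mm high, foot 30 mm across. Origin: centre of its underside, z up; any yaw is alike. Weighs about 70 g. Seated in the saucer its origin is 8 mm above the saucer's.
- doll: Bystander, to be left alone: loose seated painted clay doll, 58 mm wide, 88 mm high. Origin: centre of its underside.
- jar: Bystander, to be left alone: loose glass paint jar with white cap, 58 mm across, 82 mm high. Origin: centre of its underside.
- caddy: Bystander, to be left alone: loose square dark clay tea caddy with a round lid, 56 x 56 mm, 74 mm high. Origin: centre of its underside.
Mind the look-alikes: they are no part of the job. What is meant by the block_low is not blue, and is the smaller of those in its own colour.

How it is judged:
On the way, in this order (a step that is already met when the one before it is completed fails the run):
1. the stand is set on the higher block and let go (horizontal distance between stand and block_high below 0.015 m and z of stand in the frame of block_high between 0.041 and 0.049 m and angle between stand's own z axis and vertical below 0.1 rad and linear speed of stand below 0.03 m/s and contact force between the fingers and stand below 0.2 N), for 0.2 s.
2. the teapot is set in the stand's recess and let go (horizontal distance between stand and block_high below 0.015 m and z of stand in the frame of block_high between 0.041 and 0.049 m and angle between each of stand, pot's own z axis and vertical below 0.1 rad and horizontal distance between pot and stand below 0.009 m and z of pot in the frame of stand between 0.019 and 0.025 m and linear speed of pot below 0.03 m/s and contact force between the fingers and pot below 0.2 N), for 0.2 s.
3. the lid is set on the teapot and let go (horizontal distance between stand and block_high below 0.015 m and z of stand in the frame of block_high between 0.041 and 0.049 m and angle between each of stand, pot, lid's own z axis and vertical below 0.1 rad and horizontal distance between pot and stand below 0.009 m and z of pot in the frame of stand between 0.019 and 0.025 m and horizontal distance between lid and pot below 0.005 m and z of lid in the frame of pot between 0.038 and 0.044 m and linear speed of lid below 0.03 m/s and contact force between the fingers and lid below 0.2 N), for 0.2 s.
At the end, for the whole second after the job is handed in: Stand on the higher block and saucer on the lower, within 15 mm of the middle, saucer lengthwise within 11 degrees; pot in the stand's recess and cup in the saucer's (9 mm off axis, 3 mm in height), lid seated in the pot's mouth (5 mm, 3 mm); all upright within 0.1 rad, let go, at rest (horizontal distance between stand and block_high below 0.015 m and z of stand in the frame of block_high between 0.041 and 0.049 m and angle between each of stand, pot, lid, saucer, cup's own z axis and vertical below 0.1 rad and horizontal distance between pot and stand below 0.009 m and z of pot in the frame of stand between 0.019 and 0.025 m and horizontal distance between lid and pot below 0.005 m and z of lid in the frame of pot between 0.038 and 0.044 m and horizontal distance between saucer and block_low below 0.015 m and z of saucer in the frame of block_low between 0.016 and 0.024 m and angle between the y axis of saucer and the y axis of block_low, either way round below 0.2 rad and horizontal distance between cup and saucer below 0.009 m and z of cup in the frame of saucer between 0.005 and 0.011 m and linear speed of each of stand, pot, lid, saucer, cup below 0.03 m/s); the robot touches nothing.
It fails at once if the clay doll, the paint jar or the tea caddy is knocked more than 20 mm from its place (distance of any of doll, jar, caddy from where it was at the start of the episode above 0.02 m).
It fails at once if the teapot is let fall (moves faster than 0.5 m/s out of the fingers, a drop of about 13 mm) (linear speed of pot above 0.5 m/s and contact force between the fingers and pot below 0.2 N).
It fails at once if the lid is let fall (moves faster than 0.5 m/s out of the fingers, a drop of about 13 mm) (linear speed of lid above 0.5 m/s and contact force between the fingers and lid below 0.2 N).
It fails at once if the cup is let fall (moves faster than 0.5 m/s out of the fingers, a drop of about 13 mm) (linear speed of cup above 0.5 m/s and contact force between the fingers and cup below 0.2 N).
It also fails if it takes over 131 s, if anything falls off the work surface, if the arm or the gripper's body presses on something with over 40 N, if the wrist force passes 120 N, or if a joint passes its speed limit or range.

## Working session

There is one attempt and no reset: what is moved stays moved. The work goes in short steps, Python scripts to look and compute and a shell command to move; the robot and the scene stay as the last step left them, time stands still between calls to the robot, and variables do not carry over. Pictures are saved under pics/ and viewed, at most 14 in all, crops included, and the job is handed in when it is done.

```bash
mkdir -p pics; ls
python3 - <<'E'
from station import ctrl
import cv2,numpy as np
for n in("top","side"):
    c=ctrl.camera(n); cv2.imwrite(f"pics/{n}0.png",c["color"][:,:,::-1])
    print(n,np.round(c["intrinsics"],1).tolist(),np.round(c["camera_from_world"],3).tolist())
print(ctrl.get_obs())
E
```

```text
pics
top [[362.2, 0.0, 259.4], [0.0, 362.2, 193.9], [0.0, 0.0, 1.0]] [[0.011, -1.0, -0.028, -0.088], [-0.995, -0.008, -0.098, 0.552], [0.098, 0.029, -0.995, 1.053], [0.0, 0.0, 0.0, 1.0]]
side [[361.9, 0.0, 252.2], [0.0, 361.9, 194.5], [0.0, 0.0, 1.0]] [[0.831, -0.556, 0.008, -0.494], [-0.355, -0.542, -0.761, 0.17], [0.428, 0.63, -0.648, 1.016], [0.0, 0.0, 0.0, 1.0]]
{'time_s': 0.1, 'qpos': array([ 1.17539304e+00,  3.00390598e-01,  1.52152071e+00, -1.44026815e-05,
        1.32071572e+00, -6.66087858e-02]), 'joint_vel': array([ 0.00017602, -0.00155911, -0.00169775,  0.00061826, -0.00033864,
        0.00121095]), 'tau': array([ 1.82051772e-04, -5.32643151e+01, -3.53294563e+01,  7.08954153e-02,
        2.34610552e-02, -4.16487239e-05]), 'ee_pos': array([0.1775142 , 0.52031116, 0.20495603]), 'eef_rot': array([-3.14055965e+00, -5.49271260e-05,  2.81280169e+00]), 'force': array([ 0.72617951,  0.14598493, -0.71053026]), 'moment': array([-0.00655678,  0.01296906, -0.0405532 ]), 'grip_force': 0.0, 'grip_width': 0.09370262519002656}
```

View pics/top0.png

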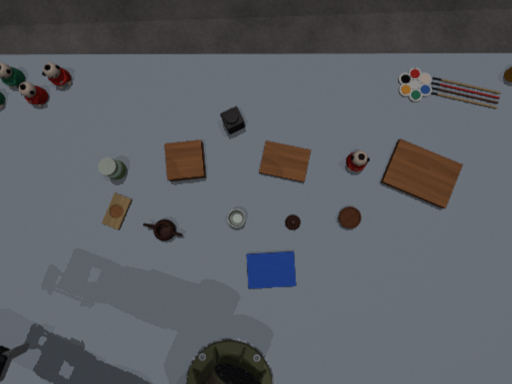

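View pics/side0.png

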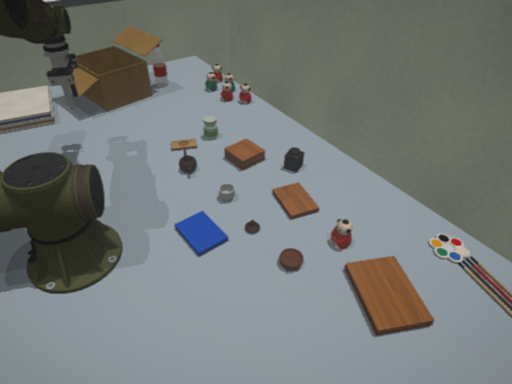

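Candidates in the top picture:
- **Low block:** brown small (285,161), brown big (422,173), blue (271,270). I choose (285,161).
- **High block:** (185,160).
- **Stand and lid:** stand (350,218) and lid (293,222), both dark brown and round.
- **Other tea things:** pot (165,230), cup (237,218), saucer (117,211).
- **Bystanders:** doll (357,161), jar (113,169), caddy (233,120).

I'll check this in one close crop.

```bash
cat > h.py <<'E'
import cv2,numpy as np
from station import ctrl
def cam(n):
    c=ctrl.camera(n); return c["color"],c["intrinsics"],c["camera_from_world"]
def ray(c,uv,z):
    _,K,T=c; R,t=T[:3,:3],T[:3,3]; o=-R.T@t
    d=R.T@np.linalg.inv(K)@np.array([uv[0],uv[1],1.]); return o+d*(z-o[2])/d[2]
def rect(c,poly,z):  # rectify contour pixels to world xy (mm)
    return np.array([ray(c,p,z)[:2]*1000 for p in poly.reshape(-1,2)])
def mask(c,u,v,r,thr=45):
    im=cv2.GaussianBlur(c[0],(3,3),0).astype(int)
    x0,y0=max(u-r,0),max(v-r,0); w=im[y0:v+r,x0:u+r]
    # differing from the table colour (local border median)
    bg=np.median(np.r_[w[0],w[-1],w[:,0],w[:,-1]],axis=0)
    m=(np.abs(w-bg).sum(2)>thr).astype(np.uint8)
    n,l,s,ce=cv2.connectedComponentsWithStats(m)
    i=1+np.argmax(s[1:,4]); m=(l==i).astype(np.uint8)
    k=cv2.findContours(m,cv2.RETR_EXTERNAL,cv2.CHAIN_APPROX_NONE)[0]
    k=max(k,key=cv2.contourArea)+np.array([x0,y0])
    return k,ce[i]+[x0,y0],s[i,4]
E
python3 - <<'E'
from h import *
c=cam("top")
cv2.imwrite("pics/c1.png",cv2.resize(c[0][95:295,95:375,::-1],None,fx=2.8,fy=2.8,interpolation=cv2.INTER_CUBIC))
for n,u,v,r,z in[("high",185,160,28,.045),("low",285,161,32,.02),("stand",350,218,20,.02),("lid",293,222,15,.007),("cup",237,218,16,.03),("pot",165,230,24,.025),("saucer",117,211,22,.012),("caddy",233,120,20,.05),("jar",113,169,19,.08),("doll",357,161,18,.05)]:
    k,ce,a=mask(c,u,v,r); w=rect(c,k,z).astype(np.float32)
    q=cv2.minAreaRect(w); print(n,np.round(ce,1),a,"ctr",np.round(ray(c,ce,z)[:2]*1000,1),"rect",np.round(q[0],1),np.round(q[1],1),round(q[2],1))
E
```

```text
high [185.3 161.7] 1730 ctr [645.6 137.7] rect [645.  137.7] [131.5 121.5] 6.5
low [284.3 161.7] 1712 ctr [ 652.  -156.7] rect [ 652.3 -156.3] [143.7 110.7] 78.5
stand [348.6 217.7] 508 ctr [ 485.2 -347.3] rect [ 485.  -347.3] [70.5 74.6] 63.5
lid [292.2 222. ] 233 ctr [ 470.9 -181.7] rect [ 471.1 -181.1] [47.9 48.1] 0.6
cup [235.6 220.7] 160 ctr [472.6 -13.6] rect [475.4 -14.5] [61.2 49.4] 16.8
pot [164.3 229.9] 619 ctr [443.3 199.1] rect [446.4 200.4] [118.1  71.1] 48.9
saucer [117.  211.1] 695 ctr [498.6 349.7] rect [498.9 349.3] [ 63.6 103.7] 69.2
caddy [232.9 121.9] 622 ctr [765.6  -2.1] rect [765.1  -1.9] [87.9 70.6] 26.7
jar [118.5 172.5] 366 ctr [606.2 322. ] rect [608.  323.4] [55.6 72.3] 65.9
doll [355.2 163.1] 419 ctr [ 643.3 -362. ] rect [ 645.1 -360.8] [63.1 74. ] 55.6
```

View pics/c1.png

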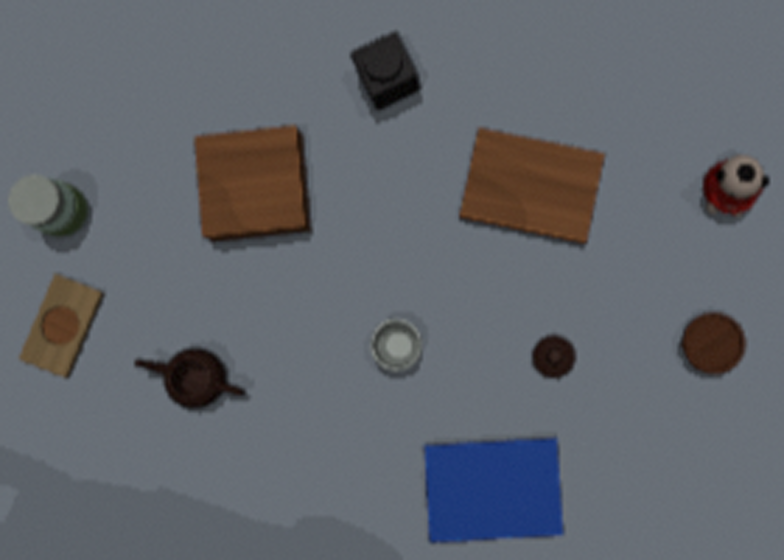

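The crop confirms the choice. The small brown block, the square high block, the plain round stand, and the lid, cup, pot and saucer are all as listed. Next I measure with colour masks (brown against the bluish table) in both views.

```bash
cat >> h.py <<'E'
S=4
def cmask(c,u,v,r,f):
    x0,y0=max(u-r,0),max(v-r,0); w=c[0][y0:v+r,x0:u+r]
    w=cv2.resize(w,None,fx=S,fy=S,interpolation=cv2.INTER_CUBIC).astype(int)
    m=f(w).astype(np.uint8)
    n,l,s,ce=cv2.connectedComponentsWithStats(m); i=1+np.argmax(s[1:,4])
    m=(l==i).astype(np.uint8)
    k=max(cv2.findContours(m,cv2.RETR_EXTERNAL,cv2.CHAIN_APPROX_NONE)[0],key=cv2.contourArea)
    return (k.reshape(-1,2)+.5)/S-.5+[x0,y0],m
brown=lambda w:w[...,0]-w[...,2]>-2
bright=lambda w:w.sum(2)>400
E
python3 - <<'E'
from h import *
V={"top":cam("top"),"side":cam("side")}
for n,c in V.items(): print(n,"cam at",np.round(-c[2][:3,:3].T@c[2][:3,3],3))
P={"top":[("high",185,160,30,.045),("low",285,161,34,.02),("stand",350,218,20,.024),("lid",293,222,15,.007),("pot",165,230,24,.025),("saucer",117,211,22,.012),("cup",237,218,16,.042)],
"side":[("high",245,153,28,.045),("low",296,200,30,.02),("stand",291,259,20,.024),("lid",252,226,14,.007),("pot",187,162,22,.025),("saucer",184,145,20,.012),("cup",227,193,14,.042)]}
for v in P:
  for n,x,y,r,z in P[v]:
    c=V[v]
    if n=="cup": print("cup px",c[0][y-9:y+10:3,x-9:x+10:3].sum(2).tolist())
    if n=="cup": f=lambda w:w.sum(2)>360
    elif n in("high","low"): f=lambda w:(w[...,0]-w[...,2]>25)&(w[...,0]>75 if n=="high" else w[...,0]>60)
    else: f=brown
    k,m=cmask(c,x,y,r,f); w=rect(c,k,z).astype(np.float32)
    if n=="pot":  # body only: opening removes spout and handle
        m2=cv2.morphologyEx(m,cv2.MORPH_OPEN,cv2.getStructuringElement(2,(41,41)))
        kk=max(cv2.findContours(m2,0,1)[0],key=cv2.contourArea).reshape(-1,2)
        print("  body px",np.round(cv2.minEnclosingCircle(kk.astype(np.float32))[0]+np.zeros(2),1)/S+[x-r,y-r], np.round(cv2.minEnclosingCircle(kk.astype(np.float32))[1]/S,1))
        b=rect(c,(kk+.5)/S-.5+[x-r,y-r],.025).astype(np.float32);e=cv2.fitEllipse(b);print("  body",np.round(e[0],1),np.round(e[1],1))
    q=cv2.minAreaRect(w);e=cv2.fitEllipse(w)
    print(v,n,"rect",np.round(q[0],1),np.round(q[1],1),round(q[2],1),"ell",np.round(e[0],1),np.round(e[1],1),round(e[2]))
E
```

```text
top cam at [ 0.447 -0.114  1.1  ]
side cam at [ 0.036 -0.823  0.792]
top high rect [653.1 143.1] [109.7 109.8] 6.7 ell [653.4 143.2] [126.1 127.6] 15
top low rect [ 654.9 -157.4] [139.1 100.6] 78.5 ell [ 655.  -157.5] [114.5 166.2] 168
top stand rect [ 486.6 -349.5] [67.1 67. ] 72.5 ell [ 486.7 -349.2] [66.  67.3] 21
top lid rect [ 471.3 -182.1] [45.1 45.4] 50.7 ell [ 471.3 -182.2] [44.6 45.3] 36
  body px [164.25 230.  ] 11.3
  body [444.2 200. ] [61.2 66.4]
top pot rect [443.1 205.2] [ 62.8 108.4] 12.5 ell [445.  203.2] [56.9 99.7] 166
top saucer rect [498.9 351.7] [ 62.5 103.7] 69.2 ell [499.2 351.8] [ 69.3 124. ] 69
cup px [[331, 339, 313, 308, 333, 292, 331], [331, 205, 207, 219, 202, 362, 290], [344, 271, 393, 428, 383, 239, 290], [217, 313, 435, 425, 425, 281, 299], [369, 291, 387, 430, 388, 306, 330], [295, 296, 286, 300, 269, 252, 332], [324, 199, 240, 256, 220, 234, 331]]
top cup rect [479.9 -18.3] [24.8 26.4] 0.6 ell [480.2 -18.4] [25.  26.5] 166
side high rect [649.1 123.1] [114.8 142.7] 6.7 ell [648.9 130.8] [126.1 146.8] 4
side low rect [ 650.4 -164.1] [145.7 103.6] 78.5 ell [ 650.5 -163.8] [119.  166.9] 166
side stand rect [ 481.5 -357.7] [79.9 66.7] 55.7 ell [ 481.3 -356.4] [65.1 80.5] 135
side lid rect [ 469.5 -183.8] [45.1 46.6] 7.0 ell [ 470.4 -183. ] [42.4 50.3] 147
  body px [183.675 143.975] 13.2
  body [483.4 322. ] [ 76.2 112.9]
side pot rect [455.2 251.6] [230.3 102.6] 66.0 ell [466.6 269.2] [ 98.9 235.9] 161
side saucer rect [473.8 291.7] [187.3 103.9] 67.9 ell [481.9 304.6] [103.3 201.4] 163
cup px [[464, 454, 341, 322, 366, 477, 462], [483, 291, 285, 297, 293, 345, 467], [444, 323, 335, 351, 305, 367, 461], [407, 298, 360, 401, 306, 277, 433], [320, 278, 271, 269, 275, 311, 414], [282, 271, 260, 270, 244, 395, 414], [418, 311, 302, 309, 364, 461, 465]]
side cup rect [466.9 -36.5] [140.2  93.4] 57.7 ell [469.3 -36.4] [105.7 164.5] 151
```

Run:
```python
from h import *
c=cam("top")
P=lambda u,v,z:np.round(ray(c,(u,v),z)[:2]*1000,1)
for zl,zr in((.05,.03),(.03,.05)):
    a,b=P(143.2,224.3,zl),P(182.5,236.4,zr);d=a-b;print("pot axis",a,b,np.degrees(np.arctan2(d[1],d[0])),np.hypot(*d))
k,m=cmask(c,237,218,16,lambda w:w.sum(2)>360);e=cv2.fitEllipse(k.astype(np.float32));print("cup floor",np.round(e[0],1),P(*e[0],.006),"rim",P(236.8,218.9,.042))
w=c[0][200:224,104:130].astype(int);print((w[::2,::2,0]-w[::2,::2,2]));print(w[::2,::2,0])
print("saucer rec",P(116.4,211.1,.011),"pot mouth",P(95+195.5/2.8,95+375/2.8,.048))
im=cv2.resize(c[0][192:252,95:265,::-1],None,fx=4.7,fy=4.7,interpolation=cv2.INTER_CUBIC);cv2.imwrite("pics/c2.png",np.clip(im*1.7,0,255).astype(np.uint8))
```

```text
pot axis [459.  254.3] [424.8 142.7] 72.96223220437437 116.72274842548904
pot axis [459.2 261.4] [425.2 137.9] 74.60757568625341 128.09469153715932
cup floor [236.9 218. ] [481.3 -15.2] rim [477.7 -18.1]
[[-13 -14 -15 -10  43  42  43  42  45  46  44  46  46]
 [-14 -14 -14  18  44  43  43  43  46  46  44  46  47]
 [-14 -15 -11  42  41  36  43  45  45  45  46  46  40]
 [-13 -16   0  41  39  54  51  54  53  41  46  47  26]
 [-15 -14  34  33  55  56  54  53  53  47  47  43   3]
 [-14  -1  42  43  52  52  56  54  54  51  47  32 -13]
 [-15  34  42  37  58  54  52  52  55  55  44  12 -15]
 [-11  41  44  35  56  56  56  53  55  48  38  -5 -15]
 [ 18  43  44  41  41  55  55  55  52  44  17 -14 -15]
 [ 41  43  41  43  44  43  45  45  47  40   0 -15 -14]
 [ 45  45  41  42  46  46  44  46  45  29 -10 -13 -15]
 [ 45  43  41  45  46  43  45  47  41   4 -14 -15 -15]]
[[104 104 105 105 100  98  99 101 106 111 106 108 111]
 [104 105 104 102 100 101 101 102 109 111 103 109 110]
 [103 104 105 101  96  83  87  94 107 107 108 110  92]
 [106 102 104  93  73  88  87  91  92  96 109 112  63]
 [101 103 102  68  94  93  91  88  87  89 111 104  56]
 [103 103  98  77  90  89  92  93  91  90 111  70  90]
 [103 102  99  68  94  92  89  90  94  95 104  51 104]
 [104 100 100  73  96  96  93  90  89  99  84  61 104]
 [104 101 102  94  77  92  92  93  99 104  50  91 104]
 [100 102  98 101 104  98  97 103 111  95  60 104 104]
 [102 103  99 101 109 106 102 111 107  66  73 104 102]
 [102 100  99 107 109  99 105 113  97  54 105 104 103]]
saucer rec [498.5 352. ] pot mouth [446.2 190.9]
```

View pics/c2.png

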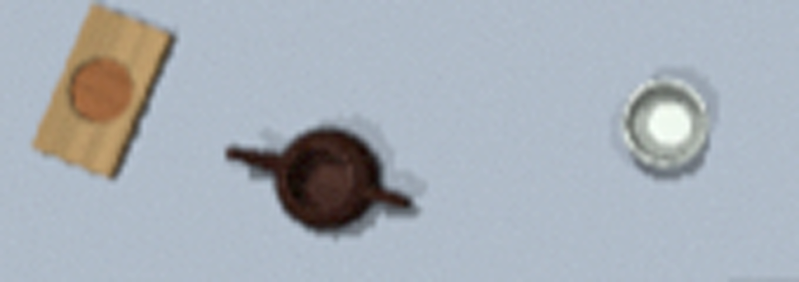

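```bash
python3 -m pendant '[[[1.2,-3.4,0],-0.12],[[1.2,-3.4,0],-0.12],[[1.2,-3.4,0],-0.12],[[1.2,-3.4,0],-0.12],[[1.2,-3.4,0],-0.12],[[1.2,-3.4,0],-0.12],[[1.2,-3.4,0],-0.12],[[1.2,-3.4,0],-0.12],[[1.2,-3.4,0],-0.12],[[1.2,-3.4,0],-0.12],[[1.2,-3.4,0],-0.12],[[1.2,-3.4,0],-0.12],[[1.2,-3.4,0],-0.12],[[1.2,-3.4,0],0],[[1.2,-3.4,0],0],[[1.2,-3.4,0],0],[[1.2,-3.4,0],0],[[1.2,-3.4,0],0],[[1.2,-3.4,0],0],[[1.2,-3.4,0],0]]' 1 20
```

```text
time_s: 1.97
ee_pos: [0.4178, -0.1615, 0.2055]
eef_rot: [3.141, 0.0, 1.252]
force: [0.5, 0.1, -0.0]
grip_width: 0.0938
grip_force: 0.0
```

```bash
python3 -m pendant '[[[1.15,-3.13,0],0],[[1.15,-3.13,0],0],[[1.15,-3.13,0],0],[[1.15,-3.13,0],0],[[1.15,-3.13,0],0],[[1.13,-3.13,0],0],[[0,0,-3],0],[[0,0,-3],0],[[0,0,-3],0],[[0,0,-3],0],[[0,0,-2.5],0],[[0,0,-2],0],[[0,0,-1.5],0],[[0,0,-1],0],[[0,0,-1],0],[[0,0,0],0]]'; python3 -m pendant '[[[0,0,0],0],[[0,0,0],0],[[0,0,0],0],[[0,0,0],0],[[0,0,0],0],[[0,0,0],0]]' 0 20
```

```text
time_s: 3.3
ee_pos: [0.4858, -0.3468, 0.0039]
eef_rot: [-3.14, -0.001, 1.253]
force: [-0.2, 0.8, -0.8]
grip_width: 0.094
grip_force: 0.0
time_s: 3.8
ee_pos: [0.4866, -0.3475, 0.0061]
eef_rot: [3.141, 0.0, 1.253]
force: [-0.4, 1.0, 4.5]
grip_width: 0.0661
grip_force: 20.0
```

```bash
python3 - <<'E'
from h import *
c=cam("top")
cv2.imwrite("pics/g1.png",cv2.resize(c[0][180:260,300:400,::-1],None,fx=4,fy=4))
E
python3 -m pendant '[[[0,0,1],0],[[0,0,2],0],[[0,0,3],0],[[0,0,3],0],[[0,0,2],0],[[1.11,3.28,0],0],[[1.11,3.28,0],0],[[1.11,3.28,0],0],[[1.11,3.28,0],0],[[1.11,3.28,0],0],[[1.11,3.28,0],0],[[1.11,3.28,0],0],[[1.11,3.28,0],0],[[1.11,3.28,0],0],[[1.11,3.28,0],0],[[1.11,3.28,0],0],[[1.11,3.28,0],0],[[1.11,3.28,0],0],[[1.11,3.28,0],0],[[1.11,3.28,0],0]]'; python3 -m pendant '[[[0,0,0],0],[[0,0,0],0]]'
```

```text
time_s: 5.52
ee_pos: [0.653, 0.1465, 0.116]
eef_rot: [-3.142, 0.0, 1.253]
force: [0.7, -0.9, -0.3]
grip_width: 0.0659
grip_force: 20.0
time_s: 5.68
ee_pos: [0.6527, 0.1462, 0.1154]
eef_rot: [-3.141, 0.0, 1.255]
force: [-0.4, -0.5, -0.5]
grip_width: 0.0658
grip_force: 20.0
```

```bash
python3 -m pendant '[[[0,-0.15,-2],0],[[0,0,-2],0],[[0,0,-1],0],[[0,0,-0.5],0],[[0,0,-0.3],0],[[0,0,-0.2],0],[[0,0,-0.2],0],[[0,0,-0.1],0],[[0,0,0],0],[[0,0,0],0]]'
python3 - <<'E'
from h import *
cv2.imwrite("pics/p1.png",np.vstack([cv2.resize(cam(n)[0][a:a+75,b:b+110,::-1],None,fx=4,fy=4) for n,a,b in(("top",120,130),("side",110,190))]))
E
```

```text
time_s: 6.52
ee_pos: [0.653, 0.1433, 0.0528]
eef_rot: [3.141, -0.0, 1.253]
force: [-0.9, 0.5, -0.8]
grip_width: 0.0658
grip_force: 20.0
```

View pics/p1.png

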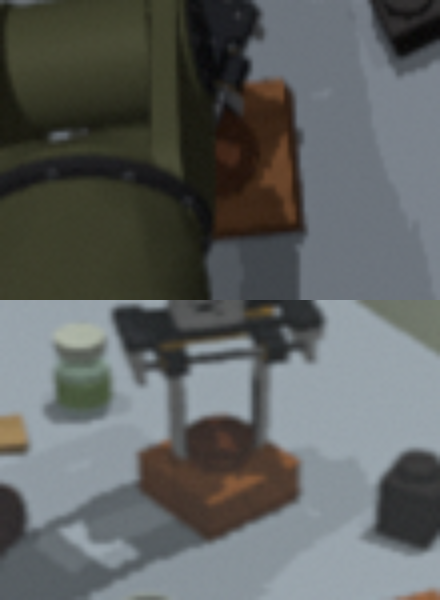

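The stand is held upright over the middle of the high block, about 1–2 mm above it. I'll lower it, release and lift.

```bash
python3 -m pendant '[[[0,0,-0.1],0],[[0,0,-0.1],0],[[0,0,-0.1],0],[[0,0,0],0],[[0,0,0],0]]';python3 -m pendant '[[[0,0,0],0],[[0,0,0],0],[[0,0,0],0],[[0,0,0],0],[[0,0,0],0]]' 1;python3 -m pendant '[[[0,0,1.5],0],[[0,0,3],0],[[0,0,3],0],[[0,0,3],0],[[0,0,2],0],[[-2,1,0],0],[[-3,1,0],0],[[-3,1,0],0],[[-3,1,0],0],[[-3,1,0],0],[[-3,0.5,0],0],[[-2,0.3,0],0],[[0,0,0],0]]'
python3 - <<'E'
from h import *
c=cam("top");im=cv2.resize(c[0][120:250,100:250,::-1],None,fx=4,fy=4);cv2.imwrite("pics/p2.png",im)
E
```

```text
time_s: 7.03
ee_pos: [0.6531, 0.1433, 0.051]
eef_rot: [3.141, -0.0, 1.253]
force: [-6.2, -0.9, 11.4]
grip_width: 0.0657
grip_force: 20.0
time_s: 7.45
ee_pos: [0.6528, 0.1432, 0.0492]
eef_rot: [-3.141, 0.0, 1.253]
force: [-0.3, -0.2, 0.9]
grip_width: 0.0933
grip_force: 0.0
time_s: 8.53
ee_pos: [0.4602, 0.2019, 0.1748]
eef_rot: [-3.141, -0.0, 1.254]
force: [1.3, 0.6, 0.7]
grip_width: 0.0941
grip_force: 0.0
```

View pics/p2.png

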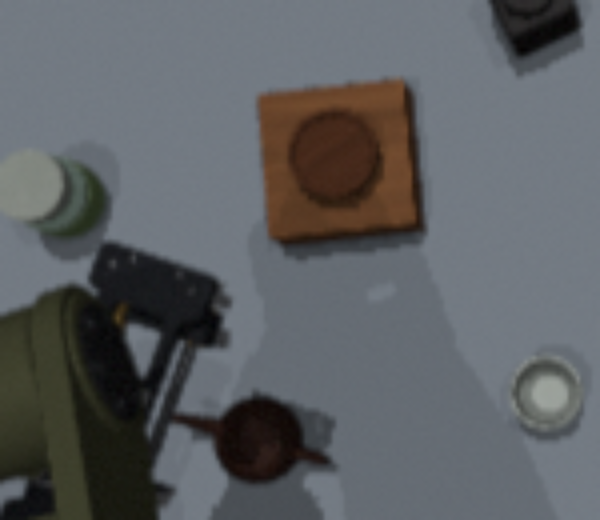

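Run:
```python
from h import *
c=cam("top")
print(c[0][150:170:3,170:200:3,0])
k,m=cmask(c,184,159,14,lambda w:(w[...,0]<76)&(w[...,0]-w[...,2]>0))
e=cv2.minEnclosingCircle(rect(c,k,.07).astype(np.float32));e2=cv2.fitEllipse(rect(c,k,.07).astype(np.float32));print("stand",e,e2)
k,m=cmask(c,165,230,17,brown)
m2=cv2.morphologyEx(m,cv2.MORPH_OPEN,cv2.getStructuringElement(2,(45,45)));kk=max(cv2.findContours(m2,0,1)[0],key=cv2.contourArea).reshape(-1,2)
b=rect(c,(kk+.5)/S-.5+[148,213],.028).astype(np.float32);print("pot",cv2.minEnclosingCircle(b),cv2.fitEllipse(b))
```

```text
[[ 99  93  63  54  68  71  62  74  94 100]
 [101  76  66  70  68  71  68  61  88 103]
 [101  53  70  69  70  65  67  69  55 105]
 [ 98  51  73  67  66  69  71  68  37 112]
 [102  66  64  66  68  70  68  69  53 111]
 [101  87  62  68  70  67  67  43  77 110]
 [104  91  65  52  63  52  43  56 102 106]]
stand ((646.0717163085938, 138.38124084472656), 38.2760124206543) ((647.5029296875, 137.42869567871094), (66.958984375, 74.41056060791016), 111.3028564453125)
pot ((443.381103515625, 199.48785400390625), 33.89431381225586) ((444.1617431640625, 198.81736755371094), (61.297000885009766, 65.83052062988281), 178.4265899658203)
```

```bash
python3 -m pendant '[[[-0.9,-0.1,-2],0.02],[[-0.9,-0.1,-3],0],[[0,0,-2],0],[[0,0,0],0],[[0,0,0],0]]'
```

```text
time_s: 9.05
ee_pos: [0.4455, 0.199, 0.1043]
eef_rot: [-3.141, 0.001, 1.272]
force: [1.3, -0.2, 1.1]
grip_width: 0.0937
grip_force: 0.0
```

```bash
python3 -m pendant '[[[-0.2,0,-2],0],[[0,0,-2],0],[[0,0,-2],0],[[0,0,-1.5],0],[[0,0,-1],0],[[0,0,-1],0],[[0,0,0],0],[[0,0,0],0]]'; python3 -m pendant '[[[0,0,0],0],[[0,0,0],0],[[0,0,0],0],[[0,0,0],0],[[0,0,0],0],[[0,0,0],0]]' 0 25
```

```text
time_s: 9.72
ee_pos: [0.4434, 0.1993, 0.01]
eef_rot: [3.141, -0.0, 1.273]
force: [0.2, 0.3, -0.2]
grip_width: 0.094
grip_force: 0.0
time_s: 10.22
ee_pos: [0.4431, 0.1993, 0.0097]
eef_rot: [3.141, -0.0, 1.273]
force: [-0.9, -0.4, 3.5]
grip_width: 0.0633
grip_force: 25.0
```

```bash
python3 -m pendant '[[[0,0,0.3],0],[[0,0,0.7],0],[[0,0,1],0],[[0,0,2],0],[[0,0,2],0],[[0,0,2],0],[[0,0,0],0],[[0,0,0],0]]'
python3 - <<'E'
from h import *
cv2.imwrite("pics/g2.png",np.hstack([cv2.resize(cam(n)[0][a:a+90,b:b+80,::-1],None,fx=5,fy=5,interpolation=cv2.INTER_CUBIC) for n,a,b in(("top",190,120),("side",90,150))]))
E
```

```text
time_s: 10.88
ee_pos: [0.4433, 0.1994, 0.0903]
eef_rot: [3.14, -0.001, 1.273]
force: [-0.7, -0.5, -2.7]
grip_width: 0.0638
grip_force: 25.0
```

View pics/g2.png

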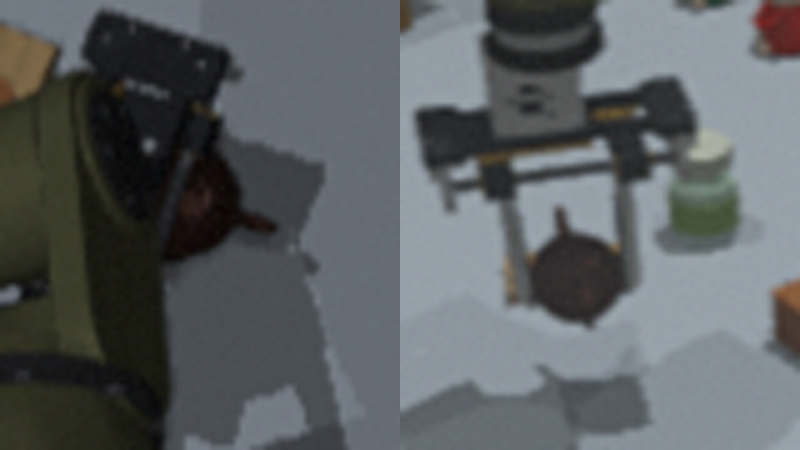

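Run:
```python
from h import *
a=cv2.imread("pics/side0.png")[135:185,160:215]; b=cam("side")[0][120:170,160:215,::-1]
im=np.hstack([cv2.resize(x,None,fx=7,fy=7,interpolation=cv2.INTER_CUBIC) for x in(a,b)])
cv2.imwrite("pics/g3.png",np.clip(im.astype(float)*2.5,0,255).astype(np.uint8))
```

```text
(no output)
```

View pics/g3.png

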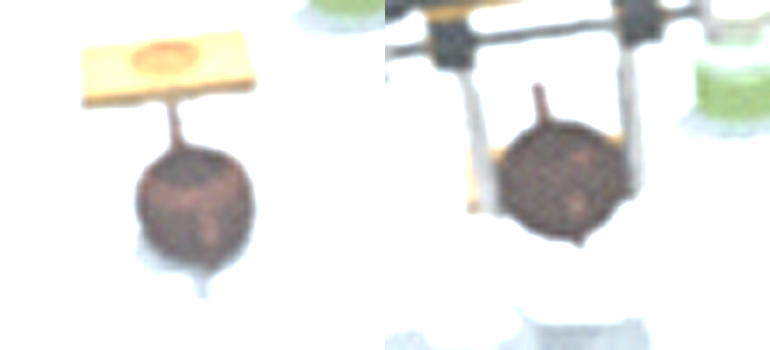

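```bash
cat >> h.py <<'E'
def proj(c,p):
    _,K,T=c; q=K@(T[:3,:3]@np.array(p)+T[:3,3]); return q[:2]/q[2]
def tri(c1,p1,c2,p2):
    M=[c[1]@c[2][:3] for c in(c1,c2)]
    X=cv2.triangulatePoints(M[0],M[1],np.array(p1,float),np.array(p2,float)); return (X[:3]/X[3]).ravel()
E
python3 - <<'E'
from h import *
t,s=cam("top"),cam("side")
a=np.array([.292,.956,0])
for n,c0 in(("orig",[.4437,.199,0]),("now",[.4433,.1994,.0806])):
    c0=np.array(c0);print(n,[ (np.round(proj(t,p),1).tolist(),np.round(proj(s,p),1).tolist()) for p in(c0+60*a/1e3+[0,0,.05],c0-57*a/1e3+[0,0,.025],c0+[0,0,.025])])
print("handle now",tri(t,(175,235.6),s,(187.9,154.7)),"orig",tri(t,(182.5,236.4),s,(189.7,173.3)))
E
```

```text
orig [([142.5, 223.5], [184.2, 148.3]), ([182.3, 235.6], [190.1, 171.9]), ([164.3, 229.8], [187.5, 162.9])]
now [([132.0, 223.2], [181.5, 129.2]), ([175.2, 236.2], [187.5, 152.7]), ([155.7, 229.9], [184.9, 144.0])]
handle now [0.4283489  0.14798972 0.09532061] orig [0.42488292 0.14513953 0.01938885]
```

The pot hangs between the pads, possibly nosing spout-down by about 0.05 rad and a few mm low. It should right itself on its foot. I'll carry it over the stand and lower it by force.

```bash
python3 -m pendant '[[[0,0,1.5],0],[[0,0,2],0],[[0,0,2],0],[[1.5,-0.4,0],0],[[2.5,-0.7,0],0],[[3,-0.83,0],0],[[3,-0.83,0],0],[[3,-0.83,0],0],[[3,-0.83,0],0],[[2.5,-0.7,0],0],[[1.5,-0.4,0],0],[[0.8,-0.2,0],0],[[0,0,-1],0],[[0,0,-1.5],0],[[0,0,-1],0],[[0,0,-0.5],0],[[0,0,-0.3],0],[[0,0,0],0],[[0,0,0],0]]'
python3 - <<'E'
from h import *
t,s=cam("top"),cam("side")
a=t[0][130:185,150:220,::-1]; b=s[0][105:160,210:280,::-1]
im=np.hstack([cv2.resize(x,None,fx=5.7,fy=5.7,interpolation=cv2.INTER_CUBIC) for x in(a,b)])
cv2.imwrite("pics/p3.png",np.clip(im.astype(float)*2,0,255).astype(np.uint8))
E
```

```text
time_s: 12.72
ee_pos: [0.6509, 0.1422, 0.1019]
eef_rot: [3.141, -0.0, 1.273]
force: [-0.1, 0.7, -0.6]
grip_width: 0.0638
grip_force: 25.0
```

View pics/p3.png

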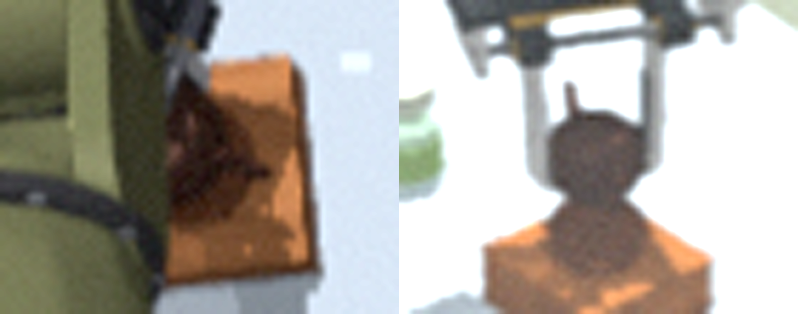

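```bash
python3 -m pendant '[[[0,0,-0.5],0],[[0,0,-0.4],0],[[0,0,-0.3],0],[[0,0,-0.2],0],[[0,0,0],0],[[0,0,0],0]]'; python3 -m pendant '[[[0,0,-0.15],0],[[0,0,-0.15],0],[[0,0,0],0],[[0,0,0],0]]';python3 -m pendant '[[[0,0,-0.15],0],[[0,0,-0.15],0],[[0,0,0],0],[[0,0,0],0]]'
```

```text
time_s: 13.32
ee_pos: [0.6509, 0.142, 0.0873]
eef_rot: [-3.141, 0.0, 1.273]
force: [0.3, -0.3, -2.3]
grip_width: 0.0635
grip_force: 25.0
time_s: 13.65
ee_pos: [0.6509, 0.142, 0.0844]
eef_rot: [-3.141, 0.0, 1.273]
force: [-0.4, -0.2, -1.9]
grip_width: 0.0637
grip_force: 25.0
time_s: 13.98
ee_pos: [0.6508, 0.142, 0.0813]
eef_rot: [-3.141, 0.0, 1.273]
force: [0.3, -1.1, -1.0]
grip_width: 0.0638
grip_force: 25.0
```

```bash
python3 -m pendant '[[[0,0,-0.15],0],[[0,0,-0.15],0],[[0,0,0],0],[[0,0,0],0]]';python3 -m pendant '[[[0,0,-0.1],0],[[0,0,0],0],[[0,0,0],0]]'
```

```text
time_s: 14.32
ee_pos: [0.6508, 0.142, 0.0783]
eef_rot: [-3.141, 0.0, 1.273]
force: [0.5, 0.0, -2.4]
grip_width: 0.0637
grip_force: 25.0
time_s: 14.57
ee_pos: [0.6509, 0.142, 0.0774]
eef_rot: [-3.141, 0.0, 1.273]
force: [-0.0, 0.0, -1.2]
grip_width: 0.0642
grip_force: 25.0
```

```bash
python3 -m pendant '[[[0,0,-0.1],0],[[0,0,0],0],[[0,0,0],0]]';python3 -m pendant '[[[0,0,-0.1],0],[[0,0,0],0],[[0,0,0],0]]'
```

```text
time_s: 14.82
ee_pos: [0.651, 0.142, 0.0768]
eef_rot: [3.141, -0.0, 1.273]
force: [-2.0, -0.4, 2.9]
grip_width: 0.0637
grip_force: 25.0
time_s: 15.07
ee_pos: [0.6511, 0.142, 0.0767]
eef_rot: [3.141, -0.0, 1.273]
force: [-6.0, -2.4, 11.2]
grip_width: 0.0637
grip_force: 25.0
```

```bash
python3 -m pendant '[[[0,0,0.05],0],[[0,0,0],0],[[0,0,0],0],[[0,0,0],0],[[0,0,0],0]]' 1;python3 -m pendant '[[[0,0,1],0],[[0,0,2],0],[[0,0,2.5],0],[[0,0,2.5],0],[[0,0,2],0],[[-1.5,-2,0],0],[[-2,-3.5,0],0],[[-2,-3.5,0],0],[[-2,-3.5,0],0],[[-2,-3.5,0],0],[[-2,-3.5,0],0],[[-1.5,-3.5,0],0],[[-1.5,-3.5,0],0],[[-1.5,-3,0],0],[[-1,-2,0],0],[[0,0,0],0]]'
python3 - <<'E'
from h import *
t,s=cam("top"),cam("side")
a=t[0][130:185,150:220,::-1]; b=s[0][115:170,210:280,::-1]
im=np.hstack([cv2.resize(x,None,fx=5.7,fy=5.7,interpolation=cv2.INTER_CUBIC) for x in(a,b)])
cv2.imwrite("pics/p4.png",np.clip(im.astype(float)*2,0,255).astype(np.uint8))
E
```

```text
time_s: 15.48
ee_pos: [0.6509, 0.142, 0.0757]
eef_rot: [-3.141, 0.0, 1.273]
force: [0.3, 0.6, -0.8]
grip_width: 0.0924
grip_force: 0.0
time_s: 16.82
ee_pos: [0.4795, -0.1761, 0.1769]
eef_rot: [3.141, 0.001, 1.269]
force: [-0.5, 0.3, 0.3]
grip_width: 0.0936
grip_force: 0.0
```

View pics/p4.png

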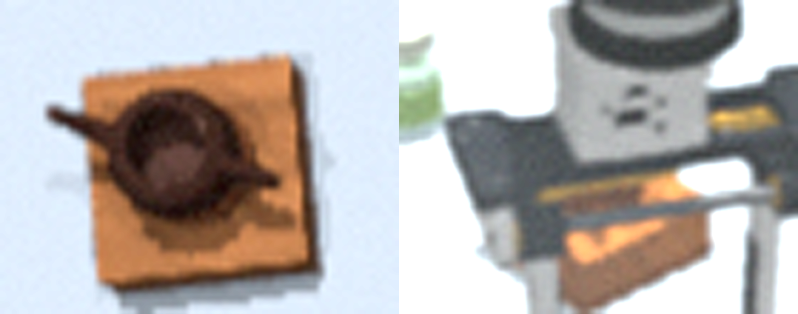

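Run:
```python
from h import *
c=cam("top")
k,m=cmask(c,181,157,22,lambda w:(w[...,0]<52)&(w[...,0]-w[...,2]>-5))
m2=cv2.morphologyEx(m,cv2.MORPH_OPEN,cv2.getStructuringElement(2,(45,45)));kk=max(cv2.findContours(m2,0,1)[0],key=cv2.contourArea).reshape(-1,2)
b=rect(c,(kk+.5)/S-.5+[159,135],.094).astype(np.float32);print("pot",cv2.minEnclosingCircle(b),cv2.fitEllipse(b))
a,b=ray(c,(158.8-.4,149.3-.4),.117),ray(c,(198.2-.4,161.6-.4),.092);d=(a-b)[:2];n=d/np.hypot(*d)
print(a,b,np.hypot(*d),a[:2]-.06*n,b[:2]+.057*n)
w=np.kron(np.ones((1,1)),c[0][142:172,166:196,0]);print(w[::2,::2])
# lid
k,m=cmask(c,293,222,15,brown);print("lid check",cv2.minAreaRect(rect(c,k,.007).astype(np.float32)))
```

```text
pot ((635.5238037109375, 120.53900146484375), 21.322843551635742) ((636.181884765625, 120.58367156982422), (34.4271125793457, 43.158416748046875), 38.859352111816406)
[0.66770493 0.1970961  0.117     ] [0.63836327 0.09099131 0.092     ] 0.11008705167805401 [0.65171305 0.13926652] [0.65355556 0.1459294 ]
[[110. 105. 106. 106. 108.  95.  94. 101. 102. 103. 101. 101. 104. 105.
  104.]
 [102. 101. 101.  99.  99. 101. 102. 102. 105. 100. 101. 101. 108. 110.
  109.]
 [105. 107. 108. 108.  88.  52.  48.  39.  40.  59.  87.  96.  95. 100.
  105.]
 [101.  88.  90.  64.  37.  31.  30.  35.  42.  33.  34.  67.  83.  82.
   83.]
 [ 73.  84.  71.  34.  20.  14.  19.  20.  22.  39.  34.  25.  52.  85.
   85.]
 [ 32.  37.  34.  28.  14.  17.  24.  25.  24.  32.  37.  34.  27.  66.
   88.]
 [ 43.  35.  34.  19.  18.  21.  26.  27.  26.  25.  34.  34.  22.  53.
   79.]
 [ 89.  58.  34.  21.  20.  28.  45.  51.  53.  41.  35.  32.  16.  33.
   55.]
 [ 69.  64.  32.  29.  15.  39.  48.  53.  51.  49.  32.  35.  35.  38.
   42.]
 [ 58.  51.  28.  37.  27.  44.  47.  48.  47.  40.  32.  21.  23.  32.
   32.]
 [ 95.  83.  47.  30.  35.  35.  46.  37.  35.  30.  28.  19.  20.  29.
   36.]
 [102.  96.  89.  46.  27.  33.  33.  31.  31.  24.  16.  15.  38.  35.
   57.]
 [106.  96.  90.  85.  33.  19.  18.  21.  16.  18.  24.  39.  37.  56.
   62.]
 [101. 103.  98.  93.  78.  52.  41.  33.  33.  33.  42.  47.  55.  66.
   66.]
 [ 98. 102. 101.  95.  86.  53.  56.  59.  56.  57.  64.  66.  66.  92.
  100.]]
lid check ((475.1279296875, -182.50146484375), (89.28146362304688, 85.31026458740234), 89.88050842285156)
```

```bash
python3 -m pendant '[[[-0.8,-0.6,-2],0],[[0,0,-3],0],[[0,0,-3],0],[[0,0,-3],0],[[0,0,-2],0],[[0,0,-1],0],[[0,0,0],0],[[0,0,0],0]]'
python3 - <<'E'
from h import *
t,s=cam("top"),cam("side")
print("pot",ray(t,(180.3,156.4),.092))
a=t[0][190:245,265:335,::-1]; b=s[0][195:250,210:280,::-1]
im=np.hstack([cv2.resize(x,None,fx=5.7,fy=5.7,interpolation=cv2.INTER_CUBIC) for x in(a,b)])
cv2.imwrite("pics/g4.png",np.clip(im.astype(float)*2,0,255).astype(np.uint8))
E
```

```text
time_s: 17.63
ee_pos: [0.4735, -0.1785, 0.0366]
eef_rot: [3.141, -0.0, 1.274]
force: [0.3, -0.4, 1.0]
grip_width: 0.0938
grip_force: 0.0
pot [0.65191627 0.14138588 0.092     ]
```

View pics/g4.png

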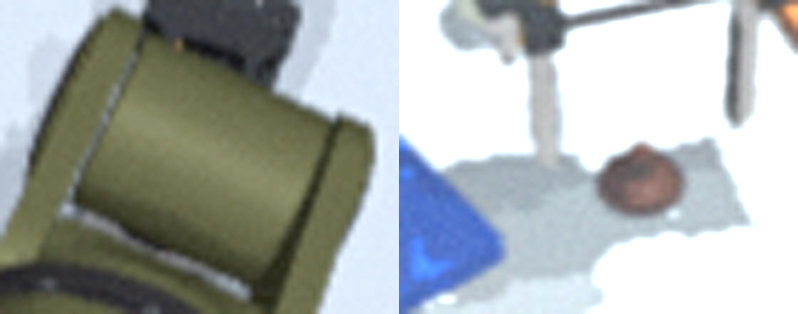

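```bash
python3 -m pendant '[[[-0.23,-0.35,-0.5],0],[[0,0,-0.5],0],[[0,0,-0.5],0],[[0,0,-0.15],0],[[0,0,0],0],[[0,0,0],0]]'; python3 -m pendant '[[[0,0,0],0],[[0,0,0],0],[[0,0,0],0],[[0,0,0],0],[[0,0,0],0],[[0,0,0],0],[[0,0,0],0],[[0,0,0],0],[[0,0,0],0],[[0,0,0],0]]' 0 15
```

```text
time_s: 18.23
ee_pos: [0.4706, -0.1825, 0.0194]
eef_rot: [-3.141, -0.0, 1.273]
force: [-0.2, 0.2, 0.6]
grip_width: 0.0939
grip_force: 0.0
time_s: 19.07
ee_pos: [0.4706, -0.1825, 0.0194]
eef_rot: [-3.142, 0.0, 1.273]
force: [0.1, 0.4, 0.1]
grip_width: 0.0305
grip_force: 0.0
```

```bash
python3 -m pendant '[[[0,0,0],0],[[0,0,0],0],[[0,0,0],0],[[0,0,0],0],[[0,0,0],0]]';python3 -m pendant '[[[0,0,0.2],0],[[0,0,0.8],0],[[0,0,2],0],[[0,0,3],0],[[0,0,3],0],[[0,0,3],0],[[0,0,2],0],[[0,0,0],0],[[0,0,0],0]]'
python3 - <<'E'
from h import *
s=cam("side");t=cam("top")
b=np.hstack([s[0][165:245,210:280,::-1],t[0][185:265,260:350,::-1]])
im=cv2.resize(b,None,fx=5,fy=5,interpolation=cv2.INTER_CUBIC)
cv2.imwrite("pics/g5.png",np.clip(im.astype(float)*2,0,255).astype(np.uint8))
E
```

```text
time_s: 19.48
ee_pos: [0.4706, -0.1825, 0.0194]
eef_rot: [-3.142, -0.0, 1.273]
force: [-0.1, -0.5, 1.1]
grip_width: 0.0157
grip_force: 15.0
time_s: 20.23
ee_pos: [0.4708, -0.1826, 0.1605]
eef_rot: [3.139, 0.0, 1.273]
force: [0.1, -0.2, -1.6]
grip_width: 0.0156
grip_force: 15.0
```

View pics/g5.png

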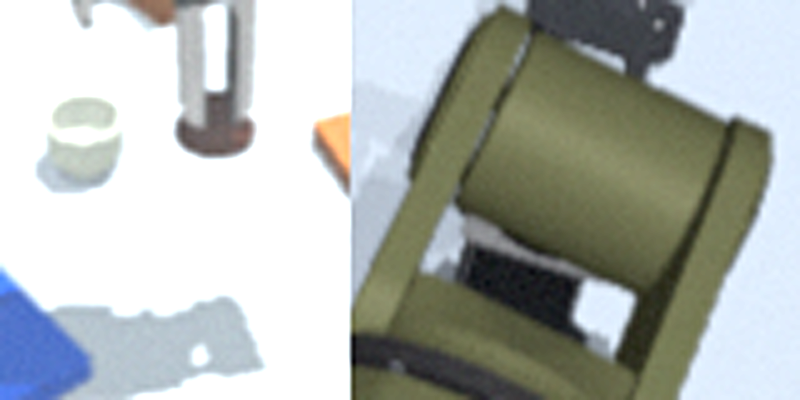

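```bash
python3 -m pendant '[[[0,0,1.5],0],[[0,0,1],0],[[0.9,1.6,0],0],[[1.8,3.24,0],0],[[1.8,3.24,0],0],[[1.8,3.24,0],0],[[1.8,3.24,0],0],[[1.8,3.24,0],0],[[1.8,3.24,0],0],[[1.8,3.24,0],0],[[1.8,3.24,0],0],[[1.8,3.24,0],0],[[0.95,1.63,0],0],[[0,0,0],0],[[0,0,-1],0],[[0,0,-1.5],0],[[0,0,-0.5],0],[[0,0,-0.3],0],[[0,0,0],0],[[0,0,0],0]]'
python3 - <<'E'
from h import *
t,s=cam("top"),cam("side")
a=t[0][120:180,140:210,::-1]; b=s[0][85:145,210:280,::-1]
im=np.hstack([cv2.resize(x,None,fx=5.7,fy=5.7,interpolation=cv2.INTER_CUBIC) for x in(a,b)])
cv2.imwrite("pics/p5.png",np.clip(im.astype(float)*2,0,255).astype(np.uint8))
E
```

```text
time_s: 22.0
ee_pos: [0.6512, 0.1409, 0.1519]
eef_rot: [3.141, -0.0, 1.272]
force: [-0.1, -0.5, 0.6]
grip_width: 0.0159
grip_force: 15.0
```

View pics/p5.png

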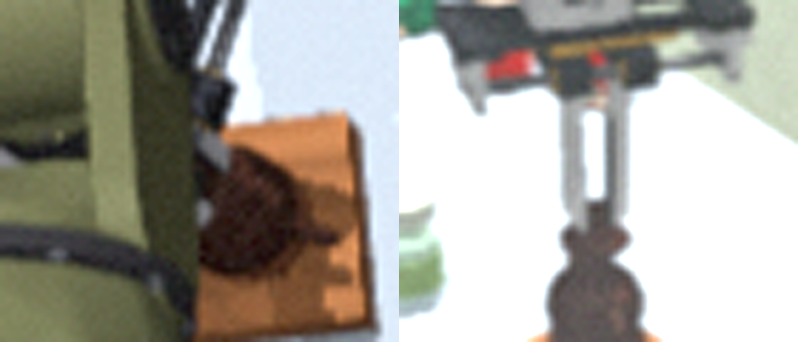

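The lid hangs centred over the mouth (side view, lid and pot both at x≈597). I'll lower it step by step.

```bash
python3 -m pendant '[[[0,0,-0.6],0],[[0,0,-0.5],0],[[0,0,-0.3],0],[[0,0,-0.2],0],[[0,0,0],0],[[0,0,0],0]]'; python3 -m pendant '[[[0,0,-0.2],0],[[0,0,-0.2],0],[[0,0,-0.1],0],[[0,0,0],0],[[0,0,0],0]]';python3 -m pendant '[[[0,0,-0.1],0],[[0,0,-0.1],0],[[0,0,-0.05],0],[[0,0,0],0],[[0,0,0],0]]'
```

```text
time_s: 22.6
ee_pos: [0.6511, 0.1414, 0.1354]
eef_rot: [-3.141, 0.0, 1.273]
force: [-0.2, 0.1, -0.7]
grip_width: 0.0161
grip_force: 15.0
time_s: 23.02
ee_pos: [0.6511, 0.1414, 0.1304]
eef_rot: [-3.141, 0.0, 1.273]
force: [1.1, -0.0, -0.7]
grip_width: 0.0157
grip_force: 15.0
time_s: 23.43
ee_pos: [0.6511, 0.1414, 0.1279]
eef_rot: [-3.142, 0.0, 1.273]
force: [-0.9, -1.1, -0.3]
grip_width: 0.0159
grip_force: 15.0
```

```bash
python3 -m pendant '[[[0,0,-0.05],0],[[0,0,-0.05],0],[[0,0,0],0],[[0,0,0],0]]'; python3 -m pendant '[[[0,0,-0.05],0],[[0,0,0],0],[[0,0,0],0]]'
```

```text
time_s: 23.77
ee_pos: [0.6512, 0.1415, 0.1273]
eef_rot: [3.141, -0.0, 1.273]
force: [-1.0, -0.2, 2.2]
grip_width: 0.016
grip_force: 15.0
time_s: 24.02
ee_pos: [0.6513, 0.1415, 0.1272]
eef_rot: [3.141, -0.0, 1.273]
force: [-1.2, 0.5, 6.1]
grip_width: 0.0159
grip_force: 15.0
```

```bash
python3 -m pendant '[[[0,0,0.05],0],[[0,0,0],0],[[0,0,0],0],[[0,0,0],0],[[0,0,0],0],[[0,0,0],0]]' 0.7; python3 -m pendant '[[[0,0,0.5],0],[[0,0,1],0],[[0,0,2],0],[[0,0,2],0],[[0,0,2],0],[[-1,1.4,0],0.116],[[-1.2,1.7,0],0.116],[[-1.2,1.7,0],0.116],[[-1.2,1.7,0],0.116],[[-1.2,1.7,0],0.116],[[-1.2,1.7,0],0.116],[[-1.2,1.7,0],0.116],[[-1.2,1.7,0],0.116],[[-1.2,1.7,0],0.116],[[-1.2,1.7,0],0.116],[[-1.2,1.7,0],0.116],[[-1.2,1.7,0],0.116],[[-1,1,0],0.116],[[0,0,0],0],[[0,0,0],0]]' 1
python3 - <<'E'
from h import *
t,s=cam("top"),cam("side")
a=t[0][130:190,150:220,::-1]; b=s[0][105:165,210:280,::-1]
im=np.hstack([cv2.resize(x,None,fx=5.7,fy=5.7,interpolation=cv2.INTER_CUBIC) for x in(a,b)])
cv2.imwrite("pics/p6.png",np.clip(im.astype(float)*2,0,255).astype(np.uint8))
E
```

```text
time_s: 24.52
ee_pos: [0.6511, 0.1414, 0.1268]
eef_rot: [-3.141, 0.0, 1.273]
force: [0.8, 0.4, 1.3]
grip_width: 0.0519
grip_force: 0.0
time_s: 26.18
ee_pos: [0.499, 0.3527, 0.2029]
eef_rot: [3.141, 0.001, 2.779]
force: [0.7, -0.4, -0.4]
grip_width: 0.0938
grip_force: 0.0
```

View pics/p6.png

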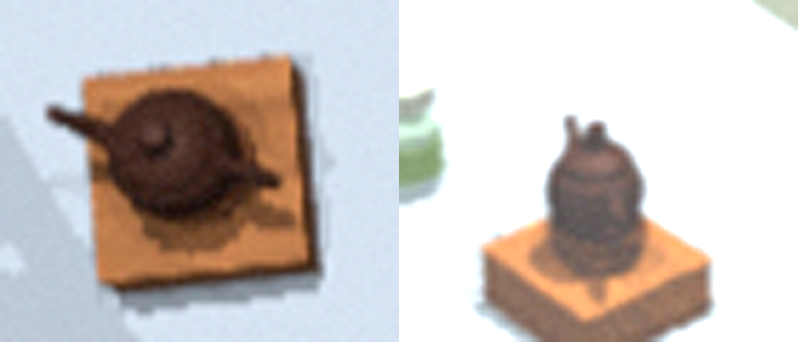

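The lid is seated and the tower is upright in the middle of the high block. That used up the 14 pictures, so from here I check by numbers. Saucer next.

```bash
python3 -m pendant '[[[0,0,-3],0],[[0,0,-3],0],[[0,0,-3],0],[[0,0,-3],0],[[0,0,-3],0],[[0,0,-2],0],[[0,0,-1.5],0],[[0,0,-0.8],0],[[0,0,-0.4],0],[[0,0,-0.2],0],[[0,0,0],0],[[0,0,0],0]]'; python3 -m pendant '[[[0,0,0],0],[[0,0,0],0],[[0,0,0],0],[[0,0,0],0],[[0,0,0],0],[[0,0,0],0],[[0,0,0],0],[[0,0,0],0]]' 0 20
```

```text
time_s: 27.28
ee_pos: [0.4996, 0.3526, 0.0039]
eef_rot: [3.141, 0.001, 2.78]
force: [-0.5, -0.1, 0.6]
grip_width: 0.0941
grip_force: 0.0
time_s: 27.95
ee_pos: [0.4991, 0.3525, 0.003]
eef_rot: [3.142, -0.0, 2.781]
force: [-0.6, -0.5, 0.3]
grip_width: 0.0556
grip_force: 20.0
```

```bash
python3 -m pendant '[[[0,0,1],0],[[0,0,2],0],[[0,0,3],0],[[0,0,3],0],[[0,0,3],0],[[0,0,3],0],[[0,0,3],0],[[0,0,3],0],[[0,0,2],0],[[0,0,0],0]]'; python3 -m pendant '[[[0.5,-1.7,0],-0.1176],[[1.04,-3.4,0],-0.1176],[[1.04,-3.4,0],-0.1176],[[1.04,-3.4,0],-0.1176],[[1.04,-3.4,0],-0.1176],[[1.04,-3.4,0],-0.1176],[[1.04,-3.4,0],-0.1176],[[1.04,-3.4,0],-0.1176],[[1.04,-3.4,0],-0.1176],[[1.04,-3.4,0],-0.1176],[[1.04,-3.4,0],-0.1176],[[1.04,-3.4,0],-0.1176],[[1.04,-3.4,0],0],[[1.04,-3.4,0],0],[[1.04,-3.4,0],0],[[0.5,-1.7,0],0],[[0,0,0],0],[[0,0,0],0]]'
```

```text
time_s: 28.78
ee_pos: [0.5, 0.3531, 0.2387]
eef_rot: [3.135, 0.005, 2.781]
force: [-0.0, 0.4, -0.1]
grip_width: 0.0557
grip_force: 20.0
time_s: 30.28
ee_pos: [0.6543, -0.158, 0.232]
eef_rot: [-3.14, -0.0, 1.368]
force: [0.1, -0.1, 0.2]
grip_width: 0.0556
grip_force: 20.0
```

```bash
python3 -m pendant '[[[0.05,0.05,-3],0],[[0,0,-3],0],[[0,0,-3],0],[[0,0,-3],0],[[0,0,-3],0],[[0,0,-2.5],0],[[0,0,-1.5],0],[[0,0,-0.8],0],[[0,0,-0.4],0],[[0,0,-0.2],0],[[0,0,0],0],[[0,0,0],0]]'; python3 -m pendant '[[[0,0,-0.1],0],[[0,0,-0.1],0],[[0,0,0],0],[[0,0,0],0]]'
```

```text
time_s: 31.28
ee_pos: [0.6557, -0.157, 0.0302]
eef_rot: [3.14, 0.0, 1.37]
force: [-0.1, 0.3, -0.2]
grip_width: 0.056
grip_force: 20.0
time_s: 31.62
ee_pos: [0.6552, -0.1571, 0.0271]
eef_rot: [3.141, -0.0, 1.369]
force: [0.0, 0.3, 0.0]
grip_width: 0.0561
grip_force: 20.0
```

```bash
python3 -m pendant '[[[0,0,-0.15],0],[[0,0,-0.15],0],[[0,0,-0.1],0],[[0,0,0],0],[[0,0,0],0]]'
```

```text
time_s: 32.03
ee_pos: [0.6552, -0.1571, 0.023]
eef_rot: [-3.142, 0.0, 1.37]
force: [-0.6, -0.1, 1.3]
grip_width: 0.0556
grip_force: 20.0
```

```bash
python3 -m pendant '[[[0,0,-0.03],0],[[0,0,0],0],[[0,0,0],0],[[0,0,0],0],[[0,0,0],0],[[0,0,0],0]]' 1; python3 -m pendant '[[[0,0,1],0],[[0,0,3],0],[[0,0,3],0],[[0,0,3],0],[[0,0,3],0],[[0,0,2],0],[[-2.5,2,0],0],[[-2.5,2,0],0],[[-2.5,2,0],0],[[-2.5,2,0],0],[[-2.5,2,0],0],[[-2.5,2,0],0],[[-2.5,2,0],0],[[0,0,0],0],[[0,0,0],0]]'
python3 - <<'E'
from h import *
c=cam("top")
# saucer on the block: lighter (yellower, G high) than the block
sa=lambda w:(w[...,1]>68)&(w[...,0]-w[...,2]>20)
k,m=cmask(c,285,161,32,sa);q=cv2.minAreaRect(rect(c,k,.032).astype(np.float32));print("saucer",q)
print(c[0][150:175:4,265:305:4,1])
k,m=cmask(c,237,218,14,lambda w:w.sum(2)>360);print("cup",ray(c,cv2.fitEllipse(k.astype(np.float32))[0],.006))
E
```

```text
time_s: 32.53
ee_pos: [0.6552, -0.1571, 0.0226]
eef_rot: [3.142, -0.0, 1.37]
force: [-0.5, 0.7, -0.6]
grip_width: 0.0918
grip_force: 0.0
time_s: 33.78
ee_pos: [0.4799, -0.0165, 0.1739]
eef_rot: [3.14, -0.0, 1.371]
force: [0.9, 0.0, 0.0]
grip_width: 0.094
grip_force: 0.0
saucer ((654.1915283203125, -157.22451782226562), (138.3766632080078, 97.20796966552734), 78.39126586914062)
[[ 70  73  95  93  84  78  65  66  70  69]
 [ 65  88  95  93  69  61  79  91  95  85]
 [ 61 100 102  93  71  69  65  94  93  88]
 [ 61 104  99  91  69  70  68 104 101  67]
 [ 68  68  90  98  87  73  99  98  97  67]
 [ 57  59  59  62  52  49  72 101 105  69]
 [ 42  46  58  66  65  70  72  72  69  73]]Traceback (most recent call last):
  File "<stdin>", line 7, in <module>
  File "h.py", line 26, in cmask
    n,l,s,ce=cv2.connectedComponentsWithStats(m); i=1+np.argmax(s[1:,4])
                                                      ~~~~~~~~~^^^^^^^^^
    return _wrapfunc(a, 'argmax', axis=axis, out=out, **kwds)
    return bound(*args, **kwds)
ValueError: attempt to get argmax of an empty sequence
```

```bash
python3 - <<'E'
from h import *
c=cam("top")
k,m=cmask(c,285,161,32,lambda w:(w[...,1]>80)&(w[...,0]-w[...,2]>15))
q=cv2.minAreaRect(rect(c,k,.032).astype(np.float32));print("saucer",q)
s=cam("side")
k,m=cmask(s,227,193,16,lambda w:(w[...,0]>w[...,2]-3));w=k;print("cup side px",w.min(0),w.max(0),"expect rim ctr",proj(s,(.48,-.017,.042)),"foot",proj(s,(.48,-.017,0)))
E
python3 -m pendant '[[[0,0,-3],0],[[0,0,-3],0],[[0,0,-3],0],[[0,0,-2],0],[[0,0,0],0],[[0,0,0],0]]'
```

```text
saucer ((656.5396118164062, -156.55606079101562), (101.54179382324219, 56.412254333496094), 78.2888412475586)
cup side px [219.125 183.375] [233.375 199.625] expect rim ctr [226.29049308 187.26784323] foot [226.76983063 196.98444111]
time_s: 34.43
ee_pos: [0.4804, -0.0175, 0.0624]
eef_rot: [-3.14, 0.0, 1.369]
force: [0.2, 0.1, 0.7]
grip_width: 0.0939
grip_force: 0.0
```

```bash
python3 -m pendant '[[[0,0,-2],0],[[0,0,-1.5],0],[[0,0,-1],0],[[0,0,-0.5],0],[[0,0,-0.2],0],[[0,0,0],0],[[0,0,0],0]]'; python3 -m pendant '[[[0,0,0],0],[[0,0,0],0],[[0,0,0],0],[[0,0,0],0],[[0,0,0],0],[[0,0,0],0],[[0,0,0],0],[[0,0,0],0]]' 0 15;  python3 -m pendant '[[[0,0,0.3],0],[[0,0,0.7],0],[[0,0,2],0],[[0,0,3],0],[[0,0,3],0],[[0,0,2],0],[[0,0,0],0],[[0,0,0],0]]'
```

```text
time_s: 35.02
ee_pos: [0.4807, -0.0171, 0.0115]
eef_rot: [3.14, -0.0, 1.37]
force: [0.4, 0.1, -0.4]
grip_width: 0.0941
grip_force: 0.0
time_s: 35.68
ee_pos: [0.4802, -0.0171, 0.0107]
eef_rot: [3.142, -0.0, 1.37]
force: [0.1, -0.4, 0.6]
grip_width: 0.0538
grip_force: 15.0
time_s: 36.35
ee_pos: [0.4805, -0.0171, 0.1215]
eef_rot: [3.14, -0.0, 1.37]
force: [-0.4, -0.3, -0.7]
grip_width: 0.0543
grip_force: 15.0
```

```bash
python3 -m pendant '[[[1.25,-1,0],0],[[2.5,-2,0],0],[[2.5,-2,0],0],[[2.5,-2,0],0],[[2.5,-2,0],0],[[2.5,-2,0],0],[[2.5,-2,0],0],[[1.3,-0.97,0],0],[[0,0,0],0],[[0,0,-2],0],[[0,0,-2],0],[[0,0,-1.5],0],[[0,0,-1],0],[[0,0,-0.4],0],[[0,0,0],0],[[0,0,0],0]]'
python3 - <<'E'
from h import *
s=cam("side");o=np.array(ctrl.get_obs()["ee_pos"]);b=o-[0,0,.0107]
print(o,"expect rim",proj(s,b+[0,0,.042]),"foot",proj(s,b))
x,y=np.round(proj(s,b+[0,0,.025])).astype(int)
k,m=cmask(s,x,y,14,lambda w:(abs(w[...,0]-w[...,2])<14)&(w.sum(2)>230));print(k.min(0),k.max(0))
E
```

```text
time_s: 37.68
ee_pos: [0.6558, -0.1567, 0.0521]
eef_rot: [3.141, 0.0, 1.37]
force: [-0.1, -0.2, 0.1]
grip_width: 0.0541
grip_force: 15.0
[ 0.65605153 -0.1567648   0.05258643] expect rim [296.36685823 181.13026349] foot [295.23312943 191.32064309]
[281.625 170.625] [309.375 195.625]
```

```bash
python3 -m pendant '[[[0,0,-0.4],0],[[0,0,-0.3],0],[[0,0,-0.2],0],[[0,0,-0.15],0],[[0,0,0],0],[[0,0,0],0]]'; python3 -m pendant '[[[0,0,-0.1],0],[[0,0,-0.1],0],[[0,0,0],0],[[0,0,0],0]]'; python3 -m pendant '[[[0,0,-0.1],0],[[0,0,0],0],[[0,0,0],0]]'
```

```text
time_s: 38.23
ee_pos: [0.6557, -0.1568, 0.0411]
eef_rot: [-3.142, 0.0, 1.37]
force: [-0.5, 0.0, -0.6]
grip_width: 0.0541
grip_force: 15.0
time_s: 38.57
ee_pos: [0.6557, -0.1568, 0.0391]
eef_rot: [-3.141, -0.0, 1.37]
force: [-0.1, 0.3, -0.9]
grip_width: 0.0541
grip_force: 15.0
time_s: 38.82
ee_pos: [0.6559, -0.1568, 0.0387]
eef_rot: [3.141, 0.0, 1.37]
force: [-2.4, 0.7, 4.5]
grip_width: 0.0542
grip_force: 15.0
```

Contact came at exactly the seat height. I'll release and back off, then check everything numerically.

```bash
python3 -m pendant '[[[0,0,0],0],[[0,0,0],0],[[0,0,0],0],[[0,0,0],0],[[0,0,0],0],[[0,0,0],0]]' 1; python3 -m pendant '[[[0,0,1],0],[[0,0,2],0],[[0,0,3],0],[[0,0,3],0],[[0,0,3],0],[[-3,0,1],0],[[-3,0,0],0],[[-3,0,0],0],[[-3,0,0],0],[[-3,0,0],0],[[-3,0,0],0],[[-3,-1,0],0],[[-2,-1,0],0],[[0,0,0],0],[[0,0,0],0],[[0,0,0],0]]'
python3 - <<'E'
from h import *
c=cam("top");s=cam("side")
k,m=cmask(c,285,161,32,lambda w:(w[...,1]>80)&(w[...,0]-w[...,2]>15));print("saucer",cv2.minAreaRect(rect(c,k,.032).astype(np.float32)))
gl=lambda w:(w[...,0]-w[...,2]<22)&(w.sum(2)>190)
for n,q in(("top",c),("side",s)):
    b=np.array([.656,-.157,.028]);x,y=np.round(proj(q,b+[0,0,.03])).astype(int)
    k,m=cmask(q,x,y,12,gl);print(n,"cup bbox",k.min(0),k.max(0),"rim exp",proj(q,b+[0,0,.042]),"foot exp",proj(q,b))
    e=cv2.fitEllipse(k.astype(np.float32));print(e,ray(q,e[0],.07 if n=="top" else .05))
# tower: lid knob top and bystanders unchanged
for n,q in(("top",c),("side",s)):print(n,"knob exp",proj(q,(.652,.1415,.142)))
t0=cv2.imread("pics/top0.png")[:,:,::-1].astype(int)
for n,u,v in(("caddy",233,120),("jar",113,169),("doll",357,161)):print(n,np.abs(t0-c[0].astype(int)).sum(2)[v-12:v+12,u-12:u+12].mean())
E
```

```text
time_s: 39.32
ee_pos: [0.6557, -0.1568, 0.038]
eef_rot: [-3.141, 0.0, 1.37]
force: [0.7, 0.4, -0.7]
grip_width: 0.0908
grip_force: 0.0
time_s: 40.65
ee_pos: [0.4263, -0.1768, 0.1688]
eef_rot: [3.14, 0.0, 1.369]
force: [-0.5, -0.5, -0.1]
grip_width: 0.0938
grip_force: 0.0
saucer ((661.5436401367188, -157.39646911621094), (100.80606842041016, 65.58573913574219), 78.18427276611328)
top cup bbox [275.125 147.625] [293.625 166.875] rim exp [285.0932793  157.07696524] foot exp [284.49102386 159.87308686]
((284.33135986328125, 157.2414093017578), (18.66790771484375, 19.291994094848633), 8.448772430419922) [ 0.65550748 -0.15481031  0.07      ]
side cup bbox [283.625 175.625] [307.375 197.875] rim exp [296.02014753 184.59709892] foot exp [294.90290701 194.63118754]
((295.89959716796875, 184.81068420410156), (24.104829788208008, 24.84969139099121), 119.12529754638672) [ 0.67213779 -0.13922157  0.05      ]
top knob exp [175.73408039 152.64869745]
side knob exp [244.06192452 125.37636618]
caddy 10.776041666666666
jar 16.881944444444443
doll 14.894097222222221
```

```bash
python3 -c "
from station import ctrl
print(ctrl.hand_in())"
```

```text
the job is handed in; nothing more can be done
None
```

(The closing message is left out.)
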